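# Stand each capped container in the drip saucer of its size

### The job

Pick out the four capped containers (three reagent bottles and a squat jar) and stand each upright, flat on the floor of its own drip saucer, matched by width, not height: the widest container in the largest saucer, and so on down to the narrowest in the smallest. Set them down rather than dropping them, knock none of them over, and leave the open beaker and the timer where they are.

Things in the scene. Friction and masses are not known exactly. Their poses are not given: they have to be found in the camera images.
- buffer_bottle_mid (a point): centre, 64 mm above the underside, of the upright white reagent bottle with a blue screw cap: 66 mm across, 128 mm tall, the widest of the four containers. Body 66 mm wide up to about 85 mm, then a sloping shoulder up to 102 mm; cap 39 mm across from 102 mm to the top at 128 mm. Loose, 0.2 to 0.4 kg; z up
- amber_bottle_mid (a point): centre, 56 mm above the underside, of the upright brown (amber) reagent bottle with a white screw cap: 58 mm across, 112 mm tall, second widest. Shoulder ends at 90 mm; cap 34 mm across from 90 mm to the top at 112 mm. Loose, 0.15 to 0.3 kg; z up
- sample_jar_mid (a point): centre, 31 mm above the underside, of the upright squat white plastic jar with a grey screw lid: 47 mm across, 62 mm tall, third widest (wider but shorter than the dropper bottle). Body 47 mm wide from 3 mm up to about 37 mm, lid 42 mm across from 46 mm to the top. Loose, about 0.08 kg; z up
- dropper_bottle_mid (a point): centre, 39 mm above the underside, of the small slim upright white bottle with a blue screw cap: 34 mm across, 78 mm tall, the narrowest. Straight body 34 mm wide up to about 50 mm; cap 20 mm across from 60 mm to the top. Loose, about 0.04 kg; z up
- saucer_xl: fixed white plastic drip saucer, a shallow round dish with low flared rim; inner floor 86 mm across, 98 mm across over the rim; floor 3 mm above the worktop, rim top at 10 mm. Origin at its centre on the worktop, z up. The largest of the four saucers
- saucer_l: fixed white plastic drip saucer, a shallow round dish with low flared rim; inner floor 72 mm across, 84 mm across over the rim; floor 3 mm above the worktop, rim top at 10 mm. Origin at its centre on the worktop, z up. The second largest
- saucer_m: fixed white plastic drip saucer, a shallow round dish with low flared rim; inner floor 60 mm across, 72 mm across over the rim; floor 3 mm above the worktop, rim top at 10 mm. Origin at its centre on the worktop, z up. The third largest
- saucer_s: fixed white plastic drip saucer, a shallow round dish with low flared rim; inner floor 46 mm across, 58 mm across over the rim; floor 3 mm above the worktop, rim top at 10 mm. Origin at its centre on the worktop, z up. The smallest
- beaker_mid (a point): centre, 35 mm above the underside, of a loose, clear, open plastic beaker, 59 mm across and 70 mm tall, standing among the containers: a bystander, to be left where it is
- timer_mid (a point): centre, 10 mm above the underside, of a loose white kitchen-style timer, 66 x 66 x 19 mm, lying at the left of the work: a bystander, to be left where it is

How it is judged (in metres and radians):
At the end, for the whole second after the job is handed in: Each container stands released, upright (0.08 rad) and at rest on its own saucer's floor, within 12 mm of its centre: 66 mm bottle in the largest, 58 mm in the second, 47 mm jar in the third, 34 mm bottle in the smallest; beaker and timer within 30 mm of where they stood (horizontal distance between buffer_bottle_mid and saucer_xl below 0.012 m and z of buffer_bottle_mid in the frame of saucer_xl between 0.062 and 0.07 m and angle between each of buffer_bottle_mid, amber_bottle_mid, sample_jar_mid, dropper_bottle_mid's own z axis and vertical below 0.08 rad and linear speed of each of buffer_bottle, amber_bottle, sample_jar, dropper_bottle below 0.02 m/s and horizontal distance between amber_bottle_mid and saucer_l below 0.012 m and z of amber_bottle_mid in the frame of saucer_l between 0.054 and 0.062 m and horizontal distance between sample_jar_mid and saucer_m below 0.012 m and z of sample_jar_mid in the frame of saucer_m between 0.029 and 0.037 m and horizontal distance between dropper_bottle_mid and saucer_s below 0.012 m and z of dropper_bottle_mid in the frame of saucer_s between 0.037 and 0.045 m and distance of each of beaker_mid, timer_mid from where it was at the start of the episode below 0.03 m); the robot touches nothing.
It fails at once if a container is knocked over (angle between any of buffer_bottle_mid, amber_bottle_mid, sample_jar_mid, dropper_bottle_mid's own z axis and vertical above 0.7 rad).
It fails at once if a container is dropped into its saucer (faster than 0.6 m/s less than 60 mm above it) ((horizontal distance between buffer_bottle_mid and saucer_xl below 0.03 m and z of buffer_bottle_mid in the frame of saucer_xl below 0.124 m and linear speed of buffer_bottle above 0.6 m/s) or (horizontal distance between amber_bottle_mid and saucer_l below 0.03 m and z of amber_bottle_mid in the frame of saucer_l below 0.116 m and linear speed of amber_bottle above 0.6 m/s) or (horizontal distance between sample_jar_mid and saucer_m below 0.03 m and z of sample_jar_mid in the frame of saucer_m below 0.091 m and linear speed of sample_jar above 0.6 m/s) or (horizontal distance between dropper_bottle_mid and saucer_s below 0.03 m and z of dropper_bottle_mid in the frame of saucer_s below 0.099 m and linear speed of dropper_bottle above 0.6 m/s)).
It fails at once if the beaker is shifted by more than 30 mm (distance of beaker_mid from where it was at the start of the episode above 0.03 m).
It fails at once if the timer is shifted by more than 30 mm (distance of timer_mid from where it was at the start of the episode above 0.03 m).
It also fails if it takes over 99 s, if anything falls off the work surface, if the arm or the gripper's body presses on something with over 40 N, if the wrist force passes 120 N, or if a joint passes its speed limit or range.

### The arm

A 6-joint arm with a two-finger parallel gripper is mounted at the origin on a cart in front of the work surface, level with it; the furniture and walls round the work are solid. World frame = base frame: x ahead of the robot, y to its left, z up, the work surface at z = 0. Lengths are in mm, angles in degrees, forces in N, time in s.
With the tool pointing down it reaches from about 300 to 850 mm from the base axis. Payload 4.2 kg.
Tool frame: the origin (TCP) lies between the finger pads; the fingertips stand ahead of it and the grasp point (between the pads) lies 8 mm behind it (env.tip_reach is the x of the fingertips in the tool frame, in mm); x points along the fingers, y is the direction in which the jaws open and shut, and the axes are right-handed (so a half turn about x gives the same grasp; the last joint's range is limited). The gripper opens to 91 mm and grips with 3 to 60 N. Pads are 32 mm wide; open, the fingers measure 118 mm over their backs; the gripper's body (76 mm by 178 mm) begins 60 mm behind the grasp point.
Start: joints at [-74.141, 18.312, 89.639, -0, 72.044, -1.146], TCP at [168.168, -549.874, 224.976] pointing down, gripper open.
Joint ranges: [-177.97, 177.97], [-48.28, 115.42], [12.27, 149.76], [-77.06, 257.06], [2.81, 150.46], [-146.56, 146.56]. Speed limits (degrees/s): [147.25, 147.25, 180, 180, 180, 180].

### API

Orientations are given as [roll, pitch, yaw] about the fixed x, y, z axes, in that order (R = Rz(yaw) Ry(pitch) Rx(roll)).
In Python, from workcell import env, cams gives the robot as it stands.
- The arm moves only by the tool arm_command, never from a script. Its argument "deltas" is a list of rows, each a list of 3 entries, a list of its own where there are three numbers: the opening, from 0 (shut) to 1 (fully open), then the shift along the world's x, y, z in mm, then the turn about the world's z in rad. A call has 1 to 20 rows; each row is the pose to reach, as a shift and turn from the pose commanded when the call began; what a row does not reach only later rows make up. A row lasts 1/10 s, in which the tool goes at most 50 mm and 8.59 degrees, less where a joint would pass 70% of its speed; a pose out of reach is approached as far as the arm can. A call with a gripper value outside its range is refused whole. The fingers move at their own pace and stop on an object; "grip_force" is the grip in N (left out, the last holds). Time passes only in rows, so rows that repeat a pose let the fingers close. It gives the time, the measured TCP pose, the force and the opening at its end, in the units of the state.
- env.state(): the state, without advancing time (a new reading comes with each control period).
- cams.grab_frame(name): name is "side" or "top" or "wrist"; returns a dict with "img" (400x640x3 uint8, red, green, blue), "K" (3x3 intrinsics, pixels), "rvec" (rotation vector, rad) and "tvec" (3), from world to camera coordinates, as OpenCV has them. Camera axes: x right, y down, z forward; pixel columns grow to the right and rows downward; lengths in mm; the calibration is good to about 2 mm. A picture is of the moment at which its call begins. There is no depth.
- env.job_done(): hands the job in, once; it reports no verdict.
Trained networks look in a picture, given as the dict that the camera call returned (one of the last four; its "shot" number tells which), for a name from the list of things; names that differ only in an ending like _2 or _b are one class to them, and where a whole thing is asked for, a point or a joint stands for the part that bears it (a point fixed in the world has none). Each returns a list of dicts, best first, with "conf" (0 to 1); they miss things now and then, are a little off and sometimes report something else, mostly with a low value. They report only what shows in the picture. A call takes as long as a camera call.
- cams.silhouettes(picture, name): "region" (400x640 bool, what is visible of it) and "centre" ([column, row] in pixels, amid what is visible of it).
The state is a dict: "time_s": time; "qpos": joint angles; "qvel": joint speeds; "effort": joint torques, N m; "ee_pos": TCP position; "ee_rot": TCP orientation; "force": force on the tool from outside, world axes, zero at the start; "torque": the same for the moment, N m; "gripper_width": finger opening in mm.
Only numpy, scipy, OpenCV 4.12 (cv2) and the standard library are available. Lean on these libraries where they do the work, as an engineer would, in place of code of your own. Each camera call takes 0.05 s, during which the arm holds its last target.

## Working session

There is one attempt and no reset: what is moved stays moved. The work goes in short steps, Python scripts to look and compute and a tool call to move; the robot and the scene stay as the last step left them, time stands still between calls to the robot, and variables do not carry over. Pictures are saved under pics/ and viewed, and the job is handed in when it is done.

Besides the shell and the picture viewer there is one more tool, called as name(argument=value, ...), one argument or row to a line, values as JSON. arm_command: Moves the arm, as the interface text tells. Its arguments: {"type":"object","properties":{"deltas":{"type":"array","items":{"type":"array"}},"grip_force":{"type":"number"}},"required":["deltas"]}

```bash
mkdir -p pics; ls; python3 - <<'E'
from workcell import env,cams
import cv2
print(env.state(), env.tip_reach)
for n in("side","top","wrist"):
    f=cams.grab_frame(n); cv2.imwrite(f"pics/{n}0.png",f["img"][:,:,::-1]); print(n,f["K"],f["rvec"],f["tvec"])
E
```

```text
pics
{'time_s': 0.0, 'qpos': array([-7.41405435e+01,  1.83526067e+01,  8.97070108e+01,  1.62108213e-03,
        7.20416481e+01, -1.14440465e+00]), 'qvel': array([-0.07326159, -0.0683887 , -0.04651463, -0.03113501,  0.08024744,
        0.05006219]), 'effort': array([ 1.43319270e-03, -4.12457013e+01, -2.31971669e+01,  7.28668389e-02,
        4.55861783e-02, -1.53628116e-04]), 'ee_pos': array([ 168.04375685, -549.39690942,  224.10646906]), 'ee_rot': array([-92.01635483,  89.89872268, 104.9870051 ]), 'force': array([-0.96928395,  0.02071336,  0.0160161 ]), 'torque': array([-0.01600394,  0.01888958,  0.03239283]), 'gripper_width': 91.21779117120612} 11.0
side [[399.50332011   0.         327.99165686]
 [  0.         399.50332011 201.42945297]
 [  0.           0.           1.        ]] [ 2.06347886 -0.27837923  0.1659749 ] [-488.41689857  148.55434688  854.14711041]
top [[431.0218071    0.         321.55031911]
 [  0.         431.0218071  198.10978532]
 [  0.           0.           1.        ]] [ 2.11446316 -2.14059746  0.18274023] [  59.69912917  540.56876355 1231.85019625]
wrist [[293.93686965   0.         323.37510201]
 [  0.         293.93686965 195.02423045]
 [  0.           0.           1.        ]] [-2.36148687  1.74671747  0.21616384] [-574.81844604  -27.48085334  389.96301479]
```

View pics/top0.png

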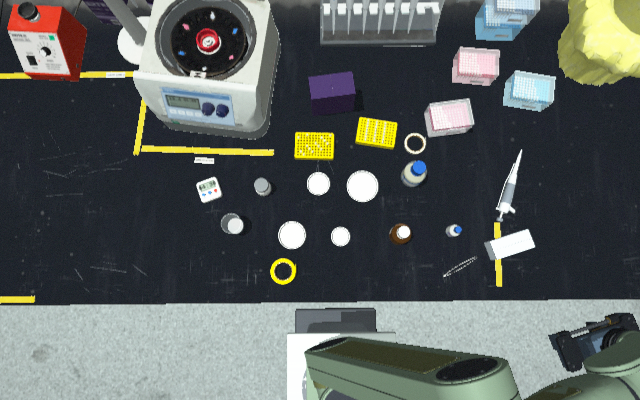

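View pics/side0.png

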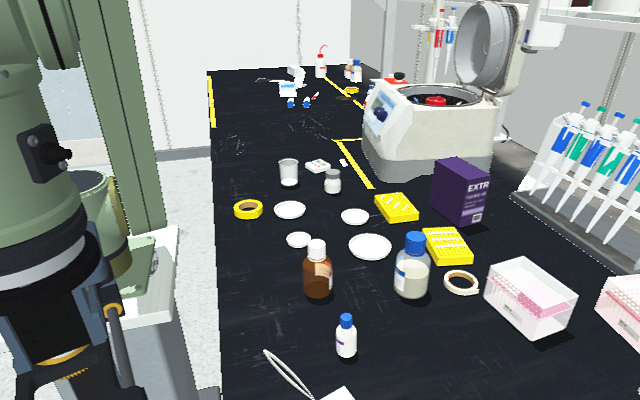

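View pics/wrist0.png

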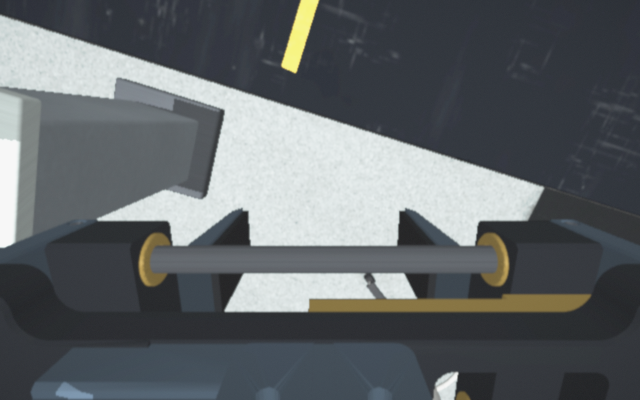

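```bash
cat > h.py <<'E'
import numpy as np, cv2
from scipy.optimize import minimize
P={ 'buffer_bottle_mid':[(33,0),(33,85),(19.5,102),(19.5,128)],
'amber_bottle_mid':[(29,0),(29,70),(17,90),(17,112)],
'sample_jar_mid':[(23.5,0),(23.5,37),(21,46),(21,62)],
'dropper_bottle_mid':[(17,0),(17,50),(10,60),(10,78)],
'beaker_mid':[(29.5,0),(29.5,70)],
'saucer_xl':[(45,0),(49,10)],'saucer_l':[(38,0),(42,10)],'saucer_m':[(32,0),(36,10)],'saucer_s':[(25,0),(29,10)]}
t=np.linspace(0,2*np.pi,40)
def proj(f,X): return cv2.projectPoints(np.float64(X).reshape(-1,3),f['rvec'],f['tvec'],f['K'],None)[0].reshape(-1,2)
def mask(f,prof,xy,z0=0,S=4):
    m=np.zeros((400*S,640*S),np.uint8)
    for (r,z),(r2,z2) in zip(prof[:-1],prof[1:]):
        X=np.vstack([np.c_[xy[0]+a*np.cos(t),xy[1]+a*np.sin(t),0*t+b+z0] for a,b in((r,z),(r2,z2))])
        h=cv2.convexHull(np.float32(proj(f,X)*S+S/2)); cv2.fillConvexPoly(m,np.int32(np.round(h)),1)
    return cv2.resize(m.astype(np.float32),(640,400),interpolation=cv2.INTER_AREA)
def ray(f,px,z):
    R=cv2.Rodrigues(np.float64(f['rvec']))[0]; c=-R.T@np.ravel(f['tvec'])
    d=R.T@np.linalg.inv(f['K'])@[px[0],px[1],1]; return (c+d*(z-c[2])/d[2])[:2]
def fit(obs,name,x0,z0=0):
    def cost(xy):
        s=0
        for f,reg in obs:
            m=mask(f,P[name],xy,z0); s+=1-np.minimum(m,reg).sum()/np.maximum(m,reg).sum()
        return s/len(obs)
    r=minimize(cost,x0,method='Nelder-Mead',options=dict(initial_simplex=np.array(x0)+[[0,0],[12,0],[0,12]],xatol=.2,fatol=1e-4))
    return r.x,r.fun
def locate(cams,names,views=('top','side')):
    fr={v:cams.grab_frame(v) for v in views}; out={}
    for n in names:
        obs=[];rep=[]
        for v in views:
            s=cams.silhouettes(fr[v],n)
            for k in s[:3]: rep.append((v,round(k['conf'],2),np.round(k['centre']).tolist(),int(k['region'].sum())))
            if s: obs.append((fr[v],s[0]['region'].astype(np.float32),s[0]['centre']))
        print(n,rep)
        if n not in P or not obs: continue
        zc=P[n][-1][1]/2
        for o in obs+([None] if len(obs)>1 else []):
            oo=[o] if o else obs
            x0=ray(oo[0][0],oo[0][2],zc)
            x,c=fit([(a,b) for a,b,_ in oo],n,x0); print('   ',np.round(x,1),'1-iou',round(c,3))
        out[n]=x
    return out,fr
E
python3 - <<'E'
from workcell import env,cams
from h import *
locate(cams,list(P)+['timer_mid'])
E
```

```text
buffer_bottle_mid [('top', 0.94, [413.0, 172.0], 540), ('side', 0.66, [413.0, 267.0], 1861)]
    [ 612.9 -222.3] 1-iou 0.071
    [ 615.2 -222.8] 1-iou 0.099
    [ 614.6 -223. ] 1-iou 0.09
amber_bottle_mid [('top', 0.74, [398.0, 233.0], 360), ('side', 0.78, [316.0, 270.0], 1488)]
    [ 432.7 -174.9] 1-iou 0.106
    [ 434.  -177.3] 1-iou 0.053
    [ 434.1 -176.4] 1-iou 0.083
sample_jar_mid [('top', 0.74, [265.0, 186.0], 232), ('top', 0.28, [400.0, 233.0], 439), ('side', 0.69, [329.0, 182.0], 357)]
    [582.4 233.2] 1-iou 0.08
    [581.3 232.4] 1-iou 0.079
    [581.7 232.7] 1-iou 0.085
dropper_bottle_mid [('top', 0.66, [454.0, 230.0], 118), ('side', 0.79, [343.0, 336.0], 757)]
    [ 442.2 -336.4] 1-iou 0.308
    [ 442.5 -338.1] 1-iou 0.099
    [ 442.8 -337.2] 1-iou 0.204
beaker_mid [('top', 0.92, [233.0, 227.0], 387), ('side', 0.63, [369.0, 248.0], 881), ('side', 0.62, [287.0, 169.0], 431)]
    [470.2 320.5] 1-iou 0.108
    [ 566.7 -119. ] 1-iou 0.472
    [470.2 320.5] 1-iou 0.554
saucer_xl [('top', 0.63, [360.0, 185.0], 748), ('top', 0.55, [401.0, 233.0], 352), ('side', 0.72, [365.0, 2
[... 437 characters left out ...]
 0.66, [321.0, 183.0], 369), ('top', 0.59, [343.0, 238.0], 260), ('top', 0.55, [291.0, 234.0], 587), ('side', 0.89, [356.0, 218.0], 323), ('side', 0.75, [287.0, 209.0], 392), ('side', 0.6, [297.0, 240.0], 279)]
    [593.2  64.3] 1-iou 0.135
    [594.   62.3] 1-iou 0.127
    [593.4  62.5] 1-iou 0.133
saucer_s [('top', 0.66, [321.0, 183.0], 369), ('top', 0.59, [343.0, 238.0], 260), ('top', 0.55, [291.0, 234.0], 587), ('side', 0.89, [356.0, 218.0], 323), ('side', 0.75, [287.0, 209.0], 392), ('side', 0.6, [297.0, 240.0], 279)]
    [590.9  64.2] 1-iou 0.239
    [593.3  59.1] 1-iou 0.216
    [593.9  60.7] 1-iou 0.23
timer_mid [('top', 0.65, [208.0, 186.0], 471), ('side', 0.5, [320.0, 167.0], 253)]
```

```bash
python3 - <<'E'
from workcell import env,cams
from h import *
fr={v:cams.grab_frame(v) for v in('top','side')}
s={v:cams.silhouettes(fr[v],'saucer_l') for v in fr}
for n,c in (('saucer_l',{'top':(291,235),'side':(290,209)}),('saucer_m',{'top':(318,183),'side':(355,217)}),('saucer_s',{'top':(340,236),'side':(298,240)})):
    obs=[]
    for v in fr:
        for k in s[v]:
            if np.hypot(*(np.array(k['centre'])-c[v]))<8: obs.append((fr[v],k['region'].astype(np.float32)));break
    x0=ray(fr['top'],c['top'],5)
    for o in ([obs[0]],[obs[-1]],obs):
        for nn in ('saucer_l','saucer_m','saucer_s'):
            x,q=fit(o,nn,x0); print(n,nn,len(o),np.round(x,1),round(q,3))
    # white threshold direct on top
v=fr['top']; g=v['img'].min(2)
for n,c in (('xl',(362,185)),('l',(291,235)),('m',(318,183)),('s',(340,236))):
    m=(g>110).astype(np.uint8); l=cv2.connectedComponentsWithStats(m)
    i=l[1][c[1],c[0]]; print(n,l[2][i],l[3][i],ray(v,l[3][i],9))
k=cams.silhouettes(fr['top'],'timer_mid')[0]; print(ray(fr['top'],k['centre'],10))
E
```

```text
saucer_l saucer_l 1 [436.6 144.5] 0.054
saucer_l saucer_m 1 [437.6 142.6] 0.22
saucer_l saucer_s 1 [431.6 139. ] 0.489
saucer_l saucer_l 1 [437.1 142.1] 0.081
saucer_l saucer_m 1 [437.3 141.4] 0.171
saucer_l saucer_s 1 [435.1 133. ] 0.432
saucer_l saucer_l 2 [437.5 143.7] 0.075
saucer_l saucer_m 2 [435.3 141.9] 0.196
saucer_l saucer_s 2 [428.5 137.8] 0.462
saucer_m saucer_l 1 [600.9  59.9] 0.371
saucer_m saucer_m 1 [593.3  64.4] 0.149
saucer_m saucer_s 1 [592.4  63.1] 0.227
saucer_m saucer_l 1 [596.5  68.1] 0.297
saucer_m saucer_m 1 [593.5  60.8] 0.086
saucer_m saucer_s 1 [590.9  61.2] 0.26
saucer_m saucer_l 2 [596.9  68. ] 0.335
saucer_m saucer_m 2 [593.2  62.3] 0.117
saucer_m saucer_s 2 [593.2  60.4] 0.245
saucer_s saucer_l 1 [442.4   4.6] 0.572
saucer_s saucer_m 1 [431.9   4.8] 0.421
saucer_s saucer_s 1 [429.9  -1. ] 0.115
saucer_s saucer_l 1 [434.4   5.1] 0.452
saucer_s saucer_m 1 [433.8  -1.9] 0.281
saucer_s saucer_s 1 [430.8  -6.2] 0.061
saucer_s saucer_l 2 [434.9   4.6] 0.513
saucer_s saucer_m 2 [434.   -3.4] 0.352
saucer_s saucer_s 2 [429.9  -3.6] 0.125
xl [347 170  32  32 806] [362.03598015 185.72332506] [585.22435998 -71.7277272 ]
l [278 221  28  28 628] [291.4888535  234.67197452] [437.31781621 145.15972463]
m [307 172  23  24 439] [317.87927107 183.12984055] [595.13101563  63.93221148]
s [331 226  19  21 306] [340.00653595 235.92810458] [431.73272031  -1.04701178]
[583.91746505 396.09808812]
```

```bash
python3 - <<'E'
from workcell import env
from scipy.spatial.transform import Rotation as R
s=env.state();m=R.from_euler('xyz',s['ee_rot'],degrees=True).as_matrix();print(m.round(3),s['ee_pos'])
E
```

```text
[[ 0.     0.292 -0.956]
 [-0.    -0.956 -0.292]
 [-1.     0.     0.   ]] [ 168.1742026  -549.85335687  225.00493733]
```

arm_command(
  deltas=[
    [1, [20, 15, 20], -0.05],
    [1, [60, 45, 60], -0.12],
    [1, [95, 75, 75], -0.2],
    [1, [135, 105, 75], -0.25],
    [1, [175, 135, 75], -0.297],
    [1, [215, 165, 75], -0.297],
    [1, [250, 195, 75], -0.297],
    [1, [275, 213, 75], -0.297],
    [1, [275, 213, 75], -0.297],
    [1, [275, 213, 75], -0.297],
  ],
  grip_force=25,
)

```text
time_s: 2.5
ee_pos: [443.4, -336.5, 299.8]
ee_rot: [23.2, 89.9, -156.7]
force: [-0.5, -0.2, -0.1]
gripper_width: 91.3
```

```bash
cat >> h.py <<'E'
def wloc(cams,tag,names):
    f=cams.grab_frame('wrist'); cv2.imwrite(f'pics/{tag}.png',f['img'][:,:,::-1])
    R=cv2.Rodrigues(np.float64(f['rvec']))[0]; print('cam',(-R.T@np.ravel(f['tvec'])).round(0))
    for n in names:
        for s in cams.silhouettes(f,n)[:3]:
            z=P[n][-1][1]/2; x0=ray(f,s['centre'],z)
            x,c=fit([(f,s['region'].astype(np.float32))],n,x0)
            ys,xs=np.nonzero(s['region'])
            print(n,round(s['conf'],2),np.round(s['centre']),len(ys),'bbox',xs.min(),xs.max(),ys.min(),ys.max(),'xy',x.round(1),'1-iou',round(c,3))
E
python3 - <<'E'
from workcell import env,cams
from h import *
print(env.state()['ee_pos'],env.state()['qpos'].round(1))
wloc(cams,'w1',['dropper_bottle_mid','amber_bottle_mid','buffer_bottle_mid'])
E
```

```text
[ 443.43453244 -336.46106478  299.80404078] [-38.3  14.5  84.3  -0.   81.2  51.6]
cam [ 512. -337.  460.]
dropper_bottle_mid 0.66 [325. 170.] 491 bbox 312 335 156 183 xy [ 443.3 -337.3] 1-iou 0.087
buffer_bottle_mid 0.57 [230.  34.] 3763 bbox 193 267 0 71 xy [ 615.  -224.1] 1-iou 0.047
```

View pics/w1.png

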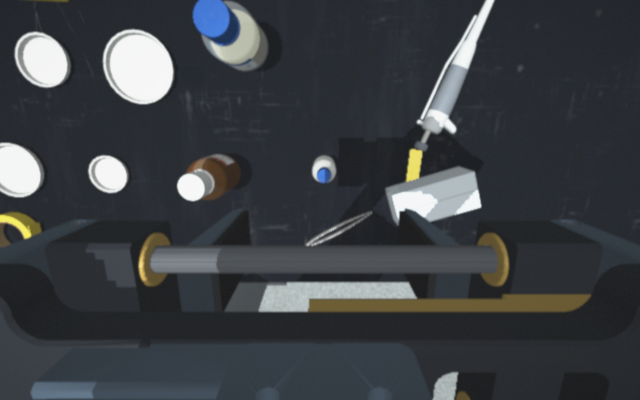

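arm_command(
  deltas=[
    [1, [0, 0, -50], 0],
    [1, [0, 0, -100], 0],
    [1, [0, 0, -150], 0],
    [1, [0, 0, -190], 0],
    [1, [0, 0, -220], 0],
    [1, [0, 0, -245], 0],
    [1, [0, 0, -265], 0],
    [1, [0, 0, -274], 0],
    [1, [0, 0, -274], 0],
    [1, [0, 0, -274], 0],
    [0, [0, 0, -274], 0],
    [0, [0, 0, -274], 0],
    [0, [0, 0, -274], 0],
    [0, [0, 0, -274], 0],
    [0, [0, 0, -274], 0],
    [0, [0, 0, -274], 0],
    [0, [0, 0, -274], 0],
    [0, [0, 0, -274], 0],
  ],
  grip_force=12,
)

```text
time_s: 4.5
ee_pos: [443.2, -336.8, 25.9]
ee_rot: [15.1, 90.0, -164.9]
force: [0.5, -0.2, 0.4]
gripper_width: 33.4
```

arm_command(
  deltas=[
    [0, [0, 0, 20], 0],
    [0, [0, 0, 60], 0],
    [0, [0, 0, 110], 0],
    [0, [0, 20, 160], 0],
    [0, [0, 50, 204], 0],
    [0, [-5, 95, 234], 0],
    [0, [-5, 140, 254], 0],
    [0, [-10, 185, 264], 0],
    [0, [-10, 230, 274], 0],
    [0, [-13, 275, 274], 0],
    [0, [-13, 310, 274], 0],
    [0, [-13, 334, 274], 0],
    [0, [-13, 334, 274], 0],
    [0, [-13, 334, 274], 0],
  ],
)

```text
time_s: 5.9
ee_pos: [430.0, -2.9, 299.9]
ee_rot: [78.5, 90.0, -101.4]
force: [-0.2, 0.4, -0.3]
gripper_width: 33.0
```

```bash
python3 - <<'E'
from workcell import env,cams
from h import *
print(env.state()['ee_pos'],env.state()['qpos'].round(1),env.state()['gripper_width'])
wloc(cams,'w2',['saucer_s','saucer_m','saucer_l','saucer_xl'])
E
```

```text
[430.0219097   -2.88553653 299.91980076] [-1.9  2.5 98.8 -0.  78.6 88.1] 33.01357429287476
cam [498.  -3. 460.]
saucer_s 0.96 [227. 162.] 2296 bbox 201 254 135 188 xy [449.2 143.8] 1-iou 0.498
saucer_s 0.79 [323. 166.] 1061 bbox 305 341 148 184 xy [431.4  -2.5] 1-iou 0.048
saucer_s 0.62 [279.  50.] 2160 bbox 252 301 23 77 xy [599.5  63. ] 1-iou 0.314
saucer_m 0.96 [227. 162.] 2296 bbox 201 254 135 188 xy [442.3 143.5] 1-iou 0.238
saucer_m 0.79 [323. 166.] 1061 bbox 305 341 148 184 xy [425.6  -4.9] 1-iou 0.373
saucer_m 0.62 [279.  50.] 2160 bbox 252 301 23 77 xy [594.7  62.9] 1-iou 0.042
saucer_l 0.96 [227. 162.] 2296 bbox 201 254 135 188 xy [437.4 143.9] 1-iou 0.027
saucer_l 0.79 [323. 166.] 1061 bbox 305 341 148 184 xy [419.4   2.2] 1-iou 0.535
saucer_l 0.62 [279.  50.] 2160 bbox 252 301 23 77 xy [588.7  61.4] 1-iou 0.287
```

View pics/w2.png

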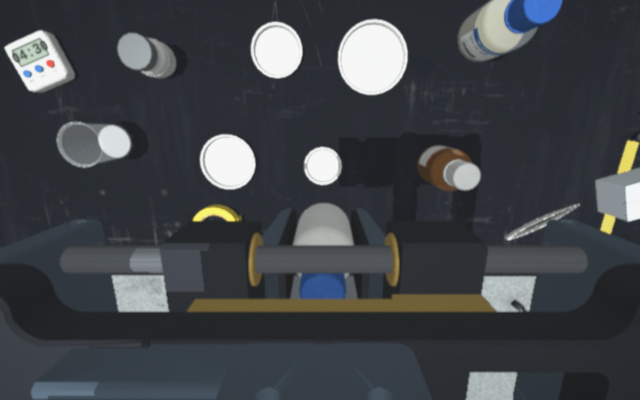

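arm_command(
  deltas=[
    [0, [1.4, 0.4, -40], 0],
    [0, [1.4, 0.4, -90], 0],
    [0, [1.4, 0.4, -140], 0],
    [0, [1.4, 0.4, -185], 0],
    [0, [1.4, 0.4, -220], 0],
    [0, [1.4, 0.4, -245], 0],
    [0, [1.4, 0.4, -257], 0],
    [0, [1.4, 0.4, -263], 0],
    [0, [1.4, 0.4, -267], 0],
    [0, [1.4, 0.4, -269], 0],
    [0, [1.4, 0.4, -270], 0],
    [0, [1.4, 0.4, -271], 0],
    [0, [1.4, 0.4, -271], 0],
    [0, [1.4, 0.4, -271], 0],
  ],
)

```text
time_s: 7.55
ee_pos: [431.7, -2.4, 29.3]
ee_rot: [171.1, 90.0, -8.9]
force: [0.2, -0.1, -0.5]
gripper_width: 33.2
```

arm_command(
  deltas=[
    [0, [0, 0, -0.6], 0],
    [0, [0, 0, -0.6], 0],
    [0, [0, 0, -0.6], 0],
  ],
)

```text
time_s: 7.85
ee_pos: [431.8, -2.5, 28.9]
ee_rot: [173.0, 90.0, -7.0]
force: [-1.3, 0.1, 6.9]
gripper_width: 33.5
```

```bash
python3 - <<'E'
from workcell import env,cams
from h import *
print(env.state()['ee_pos'],env.state()['force'])
f=cams.grab_frame('side');cv2.imwrite('pics/s2.png',cv2.resize(f['img'][140:300,180:440,::-1],None,fx=3,fy=3))
E
```

```text
[431.82096111  -2.45605366  28.85366288] [-1.29346002  0.12962965  6.86974616]
```

View pics/s2.png

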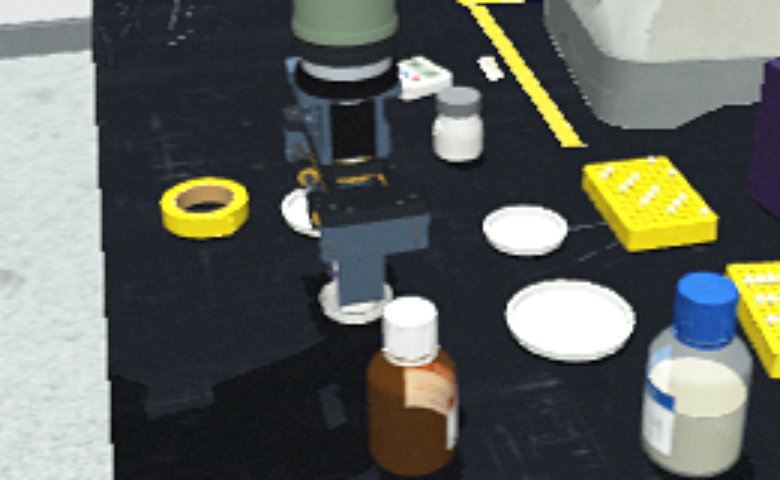

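arm_command(
  deltas=[
    [0.5, [0, 0, 0.5], 0],
    [0.6, [0, 0, 0.5], 0],
    [0.7, [0, 0, 0.5], 0],
    [0.7, [0, 0, 0.5], 0],
    [0.7, [0, 0, 0.5], 0],
    [0.7, [0, 0, 20], 0],
    [0.7, [0, 0, 60], 0],
    [1, [0, 0, 110], 0],
    [1, [0, 0, 160], 0],
    [1, [15, 25, 205], 0],
    [1, [40, 60, 235], 0],
    [1, [65, 100, 255], 0],
    [1, [90, 140, 270], 0],
    [1, [115, 180, 271], 0],
    [1, [135, 212, 271], 0],
    [1, [150, 235, 271], 0],
    [1, [150, 235, 271], 0],
    [1, [150, 235, 271], 0],
  ],
)

```text
time_s: 9.7
ee_pos: [581.3, 232.7, 298.4]
ee_rot: [33.9, 89.9, -146.1]
force: [-0.2, -0.0, -0.3]
gripper_width: 91.3
```

```bash
python3 - <<'E'
from workcell import env,cams
from h import *
print(env.state()['ee_pos'],env.state()['qpos'].round(1),env.state()['gripper_width'])
P['dr_s']=P['dropper_bottle_mid']
wloc(cams,'w3',['sample_jar_mid','beaker_mid'])
locate(cams,['dropper_bottle_mid'])
E
```

```text
[581.28509199 232.65174234 298.41588914] [ 20.8  21.3  74.7  -0.   84.1 110.7] 91.32544955815901
cam [650. 232. 459.]
sample_jar_mid 0.87 [323. 165.] 927 bbox 308 339 151 186 xy [582.9 231.7] 1-iou 0.036
beaker_mid 0.76 [269. 237.] 737 bbox 251 287 220 245 xy [484.6 308.7] 1-iou 0.599
dropper_bottle_mid [('side', 0.75, [297.0, 228.0], 420)]
    [ 4.315e+02 -2.000e-01] 1-iou 0.128
```

View pics/w3.png

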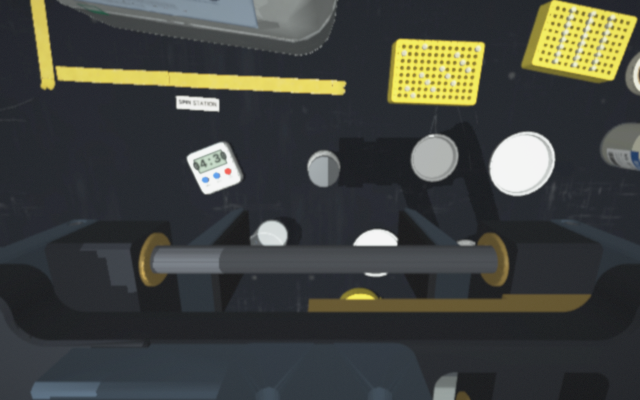

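arm_command(
  deltas=[
    [1, [1.3, -1, -50], 0],
    [1, [1.3, -1, -100], 0],
    [1, [1.3, -1, -150], 0],
    [1, [1.3, -1, -190], 0],
    [1, [1.3, -1, -220], 0],
    [1, [1.3, -1, -245], 0],
    [1, [1.3, -1, -265], 0],
    [1, [1.3, -1, -275], 0],
    [1, [1.3, -1, -275], 0],
    [1, [1.3, -1, -275], 0],
    [1, [1.3, -1, -275], 0],
  ],
)

```text
time_s: 11.15
ee_pos: [583.8, 231.8, 25.9]
ee_rot: [-160.6, 89.8, 19.4]
force: [-0.3, -0.8, -0.8]
gripper_width: 91.1
```

arm_command(
  deltas=[
    [1, [-1, 0, -3], 0],
    [1, [-1, 0, -3], 0],
    [0, [-1, 0, -3], 0],
    [0, [-1, 0, -3], 0],
    [0, [-1, 0, -3], 0],
    [0, [-1, 0, -3], 0],
    [0, [-1, 0, -3], 0],
    [0, [-1, 0, -3], 0],
    [0, [-1, 0, -3], 0],
  ],
  grip_force=15,
)

```text
time_s: 12.05
ee_pos: [581.9, 231.6, 21.4]
ee_rot: [85.5, 90.0, -94.5]
force: [0.2, 0.5, 0.3]
gripper_width: 46.3
```

arm_command(
  deltas=[
    [0, [0, 0, 20], 0],
    [0, [0, 0, 60], 0],
    [0, [0, 0, 90], 0],
    [0, [0, -20, 100], 0],
    [0, [3, -55, 100], 0],
    [0, [6, -95, 100], 0],
    [0, [9, -130, 100], 0],
    [0, [12, -155, 100], 0],
    [0, [12, -168.7, 90], 0],
    [0, [12, -168.7, 60], 0],
    [0, [12, -168.7, 35], 0],
    [0, [12, -168.7, 18], 0],
    [0, [12, -168.7, 10], 0],
    [0, [12, -168.7, 7], 0],
    [0, [12, -168.7, 5], 0],
    [0, [12, -168.7, 5], 0],
    [0, [12, -168.7, 5], 0],
  ],
)

```text
time_s: 13.75
ee_pos: [594.4, 63.0, 27.2]
ee_rot: [-177.5, 89.9, 2.4]
force: [-0.5, -0.4, -0.7]
gripper_width: 46.5
```

arm_command(
  deltas=[
    [0, [0, 0, -1], 0],
    [0, [0, 0, -1.5], 0],
    [0, [0, 0, -2], 0],
    [0, [0, 0, -2], 0],
    [0, [0, 0, -2], 0],
  ],
)

```text
time_s: 14.25
ee_pos: [593.9, 62.8, 24.4]
ee_rot: [83.4, 90.0, -96.7]
force: [-0.3, -0.3, -1.2]
gripper_width: 46.5
```

arm_command(
  deltas=[
    [0, [0.3, 0, -0.6], 0],
    [0, [0.3, 0, -0.6], 0],
    [0, [0.3, 0, -0.6], 0],
  ],
)

```text
time_s: 14.55
ee_pos: [593.9, 62.8, 24.3]
ee_rot: [16.3, 90.0, -163.7]
force: [-2.8, -1.0, 5.3]
gripper_width: 46.5
```

arm_command(
  deltas=[
    [0.6, [0, 0, 0.4], 0],
    [0.7, [0, 0, 0.4], 0],
    [0.75, [0, 0, 0.4], 0],
    [0.75, [0, 0, 0.4], 0],
    [0.75, [0, 0, 0.4], 0],
    [0.75, [0, 0, 20], 0],
    [0.75, [0, 0, 60], 0],
    [1, [0, 0, 110], 0],
    [1, [0, 0, 160], 0],
    [1, [-20, -25, 205], 0],
    [1, [-45, -60, 235], 0],
    [1, [-70, -100, 255], 0],
    [1, [-95, -140, 270], 0],
    [1, [-120, -180, 275], 0],
    [1, [-145, -215, 275], 0],
    [1, [-160, -239, 275], 0],
    [1, [-160, -239, 275], 0],
    [1, [-160, -239, 275], 0],
    [1, [-160, -239, 275], 0],
  ],
)

```text
time_s: 16.45
ee_pos: [434.7, -175.4, 298.7]
ee_rot: [-113.6, 90.0, 66.4]
force: [-0.1, 0.2, -1.0]
gripper_width: 91.2
```

```bash
python3 - <<'E'
from workcell import env,cams
from h import *
print(env.state()['ee_pos'],env.state()['gripper_width'])
wloc(cams,'w4',['amber_bottle_mid','dropper_bottle_mid','sample_jar_mid','buffer_bottle_mid','saucer_xl'])
E
```

```text
[ 434.7055723  -175.43907859  298.66783962] 91.18255673457939
cam [ 503. -176.  459.]
amber_bottle_mid 0.75 [321. 171.] 1546 bbox 303 344 149 194 xy [ 435.1 -176.7] 1-iou 0.053
dropper_bottle_mid 0.89 [205. 171.] 743 bbox 185 222 158 184 xy [431.4  -1.3] 1-iou 0.102
dropper_bottle_mid 0.18 [  8. 147.] 552 bbox 0 20 129 162 xy [465.9 308.7] 1-iou 0.234
sample_jar_mid 0.75 [142.  46.] 1998 bbox 112 171 26 73 xy [595.3  64.5] 1-iou 0.052
buffer_bottle_mid 0.67 [364.  30.] 3028 bbox 336 392 0 64 xy [ 615.9 -224.9] 1-iou 0.066
saucer_xl 0.55 [251.  61.] 3960 bbox 217 284 24 97 xy [585.3 -73.2] 1-iou 0.035
```

View pics/w4.png

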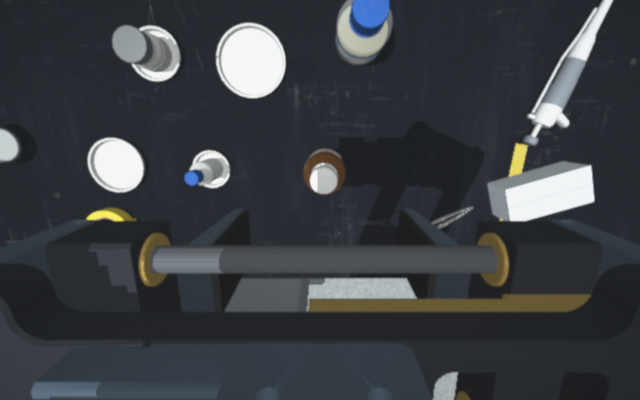

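arm_command(
  deltas=[
    [1, [0.4, -1, -50], 0],
    [1, [0.4, -1, -100], 0],
    [1, [0.4, -1, -145], 0],
    [1, [0.4, -1, -180], 0],
    [1, [0.4, -1, -210], 0],
    [1, [0.4, -1, -232], 0],
    [1, [0.4, -1, -244], 0],
    [1, [0.4, -1, -244], 0],
    [1, [0.4, -1, -244], 0],
    [0, [0.4, -1, -244], 0],
    [0, [0.4, -1, -244], 0],
    [0, [0.4, -1, -244], 0],
    [0, [0.4, -1, -244], 0],
    [0, [0.4, -1, -244], 0],
    [0, [0.4, -1, -244], 0],
    [0, [0.4, -1, -244], 0],
  ],
  grip_force=25,
)

```text
time_s: 18.35
ee_pos: [434.7, -177.2, 55.0]
ee_rot: [161.7, 90.0, -18.3]
force: [-0.1, 1.1, 4.3]
gripper_width: 56.3
```

arm_command(
  deltas=[
    [0.8, [0, 0, 0], 0],
    [0.8, [0, 0, 0], 0],
    [0.8, [0, 0, 0], 0],
    [0.8, [0, 0, -4], 0],
    [0.8, [0, 0, -7], 0],
    [0.8, [0, 0, -7], 0],
    [0, [0, 0, -7], 0],
    [0, [0, 0, -7], 0],
    [0, [0, 0, -7], 0],
    [0, [0, 0, -7], 0],
    [0, [0, 0, -7], 0],
    [0, [0, 0, -7], 0],
  ],
)

```text
time_s: 19.55
ee_pos: [434.6, -177.1, 47.8]
ee_rot: [143.8, 90.0, -36.2]
force: [0.2, 0.2, 0.3]
gripper_width: 56.8
```

arm_command(
  deltas=[
    [0, [0, 0, 15], 0],
    [0, [0, 0, 50], 0],
    [0, [0, 0, 95], 0],
    [0, [0, 0, 140], 0],
    [0, [0, 15, 160], 0],
    [0, [0, 45, 165], 0],
    [0, [0, 85, 165], 0],
    [0, [0, 130, 165], 0],
    [0, [0, 175, 165], 0],
    [0, [2, 220, 165], 0],
    [0, [2, 260, 165], 0],
    [0, [2, 295, 165], 0],
    [0, [2.4, 315, 165], 0],
    [0, [2.4, 321, 160], 0],
    [0, [2.4, 321, 160], 0],
  ],
)

```text
time_s: 21.05
ee_pos: [436.1, 143.9, 206.7]
ee_rot: [28.6, 89.8, -151.3]
force: [-0.3, 0.3, -2.4]
gripper_width: 56.5
```

```bash
python3 - <<'E'
from workcell import env,cams
from h import *
print(env.state()['ee_pos'],env.state()['gripper_width'])
f=cams.grab_frame('side');cv2.imwrite('pics/s5.png',f['img'][:,:,::-1])
E
```

```text
[436.13888939 143.86301869 206.69338054] 56.50903513640295
```

View pics/s5.png

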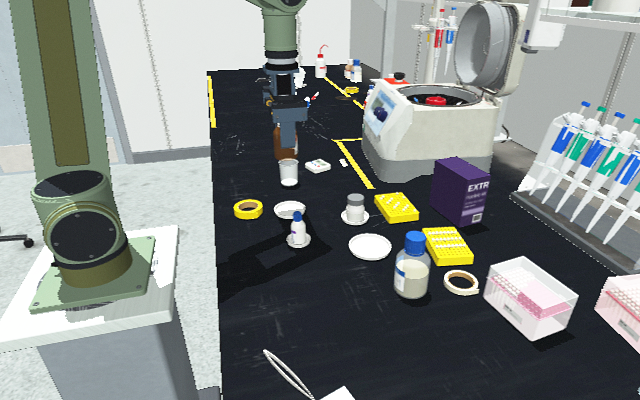

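Dropper at (298,230) and jar at (355,207) stand in their saucers; the amber bottle is carried upright above saucer L (290,209). I lower it now.

arm_command(
  deltas=[
    [0, [0.8, 0, -35], 0],
    [0, [0.8, 0, -75], 0],
    [0, [0.8, 0, -110], 0],
    [0, [0.8, 0, -132], 0],
    [0, [0.8, 0, -144], 0],
    [0, [0.8, 0, -150], 0],
    [0, [0.8, 0, -153], 0],
    [0, [0.8, 0, -154], 0],
    [0, [0.8, 0, -154], 0],
    [0, [0.8, 0, -154], 0],
  ],
)

```text
time_s: 22.1
ee_pos: [438.2, 143.9, 54.4]
ee_rot: [-168.2, 89.9, 11.7]
force: [0.1, 0.9, -2.4]
gripper_width: 56.9
```

arm_command(
  deltas=[
    [0, [-1, 0, -1], 0],
    [0, [-1, 0, -2], 0],
    [0, [-1, 0, -3], 0],
    [0, [-1, 0, -3.5], 0],
    [0, [-1, 0, -3.5], 0],
    [0, [-1, 0, -3.5], 0],
  ],
)

```text
time_s: 22.7
ee_pos: [436.9, 143.9, 50.8]
ee_rot: [-174.5, 90.0, 5.5]
force: [-1.8, 0.3, 5.4]
gripper_width: 56.5
```

arm_command(
  deltas=[
    [0.75, [0, 0, 0.3], 0],
    [0.85, [0, 0, 0.3], 0],
    [0.9, [0, 0, 0.3], 0],
    [0.9, [0, 0, 0.3], 0],
    [0.9, [0, 0, 0.3], 0],
    [0.9, [0, 0, 15], 0],
    [0.9, [0, 0, 50], 0],
    [1, [0, 0, 95], 0],
    [1, [0, 0, 140], 0],
    [1, [0, 0, 185], 0],
    [1, [20, -35, 215], 0],
    [1, [38, -75, 235], 0],
    [1, [57, -115, 248], 0],
    [1, [78, -160, 250], 0],
    [1, [98, -203, 250], 0],
    [1, [119, -246, 250], 0],
    [1, [140, -289, 250], 0],
    [1, [160, -330, 250], 0],
    [1, [175, -360, 250], 0],
    [1, [178, -368, 250], 0],
  ],
)

```text
time_s: 24.7
ee_pos: [615.6, -227.5, 298.6]
ee_rot: [24.8, 89.9, -155.4]
force: [0.2, 2.0, -0.9]
gripper_width: 91.2
```

```bash
python3 - <<'E'
from workcell import env,cams
from h import *
print(env.state()['ee_pos'],env.state()['qpos'].round(1),env.state()['gripper_width'])
wloc(cams,'w6',['buffer_bottle_mid','saucer_xl'])
print(env.state()['ee_pos'])
E
```

```text
[ 615.615804   -227.53579167  298.59721379] [-21.3  24.2  70.2  -0.1  85.7  68.9] 91.22677041796425
cam [ 684. -228.  459.]
buffer_bottle_mid 0.63 [323. 174.] 2078 bbox 296 345 147 199 xy [ 616.6 -224.6] 1-iou 0.06
saucer_xl 0.87 [224. 185.] 2888 bbox 193 255 156 216 xy [585.  -72.7] 1-iou 0.05
[ 614.41341657 -223.84493302  299.69367784]
```

View pics/w6.png

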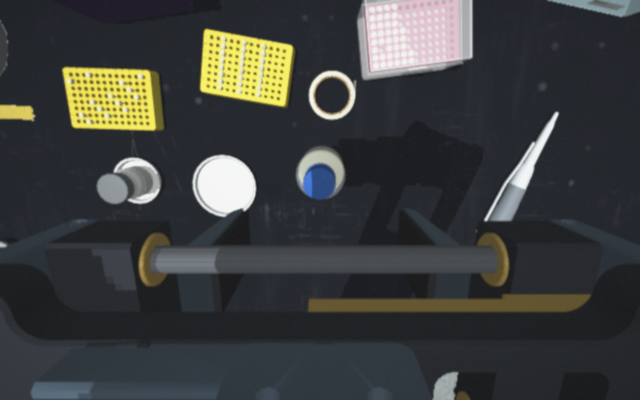

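arm_command(
  deltas=[
    [1, [1, -0.6, -40], 0],
    [1, [1, -0.6, -85], 0],
    [1, [1, -0.6, -125], 0],
    [1, [1, -0.6, -160], 0],
    [1, [1, -0.6, -190], 0],
    [1, [1, -0.6, -215], 0],
    [1, [1, -0.6, -228], 0],
    [1, [1, -0.6, -233], 0],
    [1, [1, -0.6, -233], 0],
    [1, [1, -0.6, -233], 0],
    [0, [1, -0.6, -233], 0],
    [0, [1, -0.6, -233], 0],
    [0, [1, -0.6, -233], 0],
    [0, [1, -0.6, -233], 0],
    [0, [1, -0.6, -233], 0],
    [0, [1, -0.6, -233], 0],
  ],
  grip_force=30,
)

```text
time_s: 26.45
ee_pos: [615.9, -224.8, 67.6]
ee_rot: [152.8, 90.0, -27.2]
force: [-1.2, 0.2, 2.8]
gripper_width: 64.3
```

arm_command(
  deltas=[
    [0, [0, 0, 10], 0],
    [0, [0, 0, 30], 0],
    [0, [0, 0, 60], 0],
    [0, [0, 0, 70], 0],
    [0, [-5, 20, 75], 0],
    [0, [-10, 50, 75], 0],
    [0, [-18, 85, 75], 0],
    [0, [-25, 120, 75], 0],
    [0, [-31, 143, 75], 0],
    [0, [-31, 152.4, 65], 0],
    [0, [-31, 152.4, 45], 0],
    [0, [-31, 152.4, 25], 0],
    [0, [-31, 152.4, 14], 0],
    [0, [-31, 152.4, 8], 0],
    [0, [-31, 152.4, 6], 0],
    [0, [-31, 152.4, 6], 0],
    [0, [-31, 152.4, 6], 0],
  ],
)

```text
time_s: 28.15
ee_pos: [585.4, -72.6, 74.0]
ee_rot: [168.2, 89.9, -11.8]
force: [-0.7, -0.8, -2.1]
gripper_width: 64.2
```

arm_command(
  deltas=[
    [0, [-0.4, 0, -1], 0],
    [0, [-0.4, 0, -2], 0],
    [0, [-0.4, 0, -3], 0],
    [0, [-0.4, 0, -3.5], 0],
    [0, [-0.4, 0, -3.5], 0],
    [0, [-0.4, 0, -3.5], 0],
  ],
)

```text
time_s: 28.75
ee_pos: [584.6, -72.4, 70.6]
ee_rot: [165.4, 89.9, -14.6]
force: [-2.1, 0.1, 5.6]
gripper_width: 64.5
```

Contact; release, lift and back away for a full check.

arm_command(
  deltas=[
    [0.85, [0, 0, 0.3], 0],
    [0.9, [0, 0, 0.3], 0],
    [0.95, [0, 0, 0.3], 0],
    [0.95, [0, 0, 0.3], 0],
    [0.95, [0, 0, 0.3], 0],
    [0.95, [0, 0, 12], 0],
    [0.95, [0, 0, 45], 0],
    [1, [0, 0, 90], 0],
    [1, [0, 0, 135], 0],
    [1, [0, 0, 180], 0],
    [1, [0, 0, 220], 0],
    [1, [-30, 20, 240], 0],
    [1, [-60, 40, 250], 0],
    [1, [-95, 60, 260], 0],
    [1, [-130, 70, 270], 0],
    [1, [-160, 70, 280], 0],
    [1, [-160, 70, 280], 0],
    [1, [-160, 70, 280], 0],
    [1, [-160, 70, 280], 0],
  ],
)

```text
time_s: 30.65
ee_pos: [425.0, -2.5, 349.7]
ee_rot: [155.8, 90.0, -24.2]
force: [-0.2, 0.5, 0.1]
gripper_width: 91.1
```

```bash
python3 - <<'E'
from workcell import env,cams
from h import *
print(env.state()['ee_pos'],env.state()['gripper_width'],env.state()['force'])
for n in list(P)[:4]: P[n]=[(r,z+3) for r,z in P[n]]
wloc(cams,'w7',list(P)[:5])
o,fr=locate(cams,list(P)[:4]+['timer_mid'],('side',))
f=fr['side'];cv2.imwrite('pics/s7.png',cv2.resize(f['img'][130:300,200:460,::-1],None,fx=3,fy=3))
E
```

```text
[424.97007562  -2.48792079 349.73434125] 91.12496011619052 [-0.17321108  0.51459478  0.07811967]
cam [493.  -3. 510.]
buffer_bottle_mid 0.64 [372.  57.] 2280 bbox 347 397 26 85 xy [581.3 -69.7] 1-iou 0.103
amber_bottle_mid 0.96 [230. 160.] 1640 bbox 203 254 139 179 xy [435.9 143.5] 1-iou 0.039
dropper_bottle_mid 0.71 [324. 161.] 378 bbox 313 333 149 172 xy [432.4  -2.7] 1-iou 0.116
beaker_mid 0.81 [118. 139.] 1997 bbox 87 149 119 159 xy [468.2 317. ] 1-iou 0.122
buffer_bottle_mid [('side', 0.64, [370.0, 228.0], 1475)]
    [583.  -71.9] 1-iou 0.063
amber_bottle_mid [('side', 0.67, [289.0, 193.0], 820)]
    [435.3 142.5] 1-iou 0.084
sample_jar_mid [('side', 0.66, [352.0, 203.0], 387)]
    [592.4  64. ] 1-iou 0.22
dropper_bottle_mid [('side', 0.94, [298.0, 229.0], 378), ('side', 0.67, [290.0, 169.0], 257), ('side', 0.41, [287.0, 193.0], 803)]
    [432.5  -0.9] 1-iou 0.167
timer_mid [('side', 0.7, [370.0, 226.0], 1438), ('side', 0.62, [318.0, 163.0], 244)]
```

View pics/w7.png

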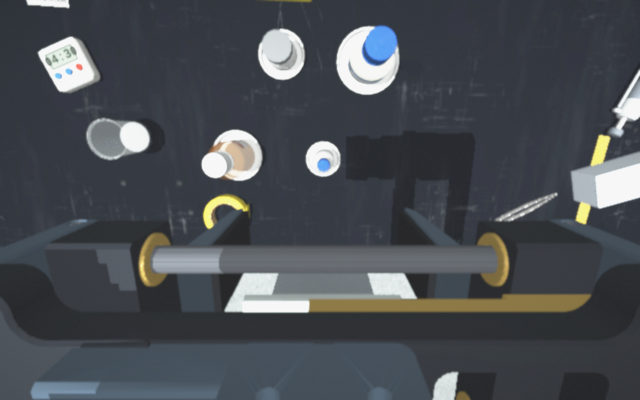

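View pics/s7.png

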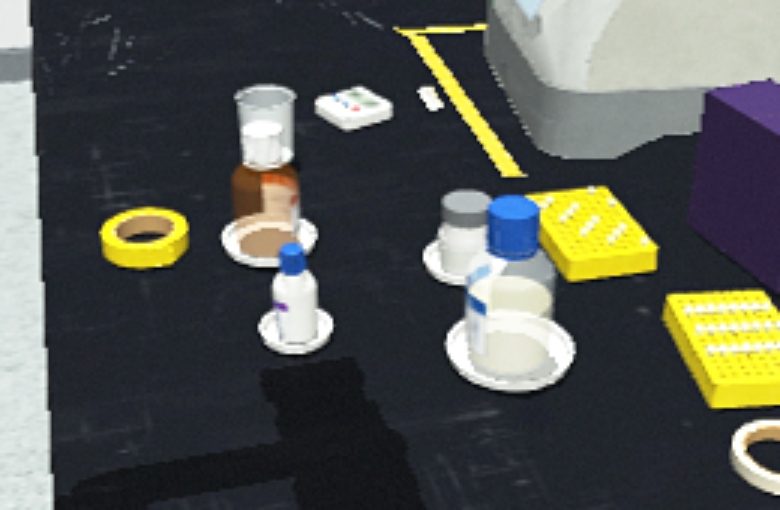

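All four containers stand upright and centred in their saucers. The beaker and timer are unmoved, so I'm handing in.

```bash
python3 -c "
from workcell import env
print(env.job_done(), env.state()['time_s'])"
```

```text
the job is handed in; nothing more can be done
the job is handed in; nothing more can be done
```

All four containers are standing in their matching saucers, and I handed the job in after about 31 s. I set each one down slowly until the wrist force showed floor contact (5–7 N), then released it and lifted straight up.

| Container | Saucer | Last position check against saucer centre |
|---|---|---|
| Buffer bottle (66 mm) | XL | side 2 mm, wrist about 5 mm (limit 12 mm) |
| Amber bottle (58 mm) | L | 1.5–2.5 mm |
| Jar (47 mm) | M | about 2 mm early wrist view, about 2.5 mm last side view |
| Dropper bottle (34 mm) | S | 1–2 mm |

The last pictures from the wrist and side cameras show all four upright inside their rims, with the gripper clear of everything. In them the beaker is about 4 mm from its first measurement, which is within the measuring error. I judged the timer by eye as unmoved, without measuring it again.

These checks were weaker or disagreed:
- **Buffer bottle:** the wrist view fitted its outline less well than the side view, which explains the 5 mm reading.
- **Jar:** the final wrist view missed it, and the side view fitted it poorly because the buffer bottle partly hides it.
- **Amber bottle:** my first grip was slightly high (56.3 mm opening and 4 N upward), so I re-gripped it 7 mm lower before lifting.

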